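# Pack the spice tins into the folding-lid spice chest

## Robot

A 6-joint arm with a two-finger parallel gripper is mounted at the origin on a cart in front of the work surface, level with it; the furniture and walls round the work are solid. World frame = base frame: x ahead of the robot, y to its left, z up, the work surface at z = 0. Lengths are in m, angles in rad, forces in N, time in s.
With the tool pointing down it reaches from about 0.35 to 1 m from the base axis. Payload 7.1 kg.
Tool frame: the origin (TCP) lies between the finger pads; the fingertips stand 22 mm ahead of it and the grasp point (between the pads) lies 3 mm ahead of it; z points along the fingers, y is the line along which they close (so a half turn about z gives the same grasp; the last joint's range is limited). The gripper opens to 85 mm and grips with 20 to 120 N. Pads are 22 mm wide; open, the fingers measure 114 mm over their backs; the gripper's body (76 mm by 85 mm) begins 54 mm behind the grasp point. The pads swing forward as they close: fully open they stand 13 mm farther back than shut.
Start: joints at [-1.196, 0.423, 1.63, -0, 1.089, -0.019], TCP at [0.24, -0.577, 0.253] pointing down, gripper open.
Joint ranges: [-3, 3], [-0.9, 2.11], [0.09, 2.58], [-1.31, 4.45], [0.11, 2.69], [-2.54, 2.54]. Speed limits (rad/s): [2.39, 2.39, 3.01, 3.14, 3.14, 3.14].

## Interface

Orientations are given as a rotation vector (axis times angle).
In Python, from rig import manip gives the robot as it stands. The module is installed in compiled form; this text tells all that it offers. Calls block until the motion is done:
- manip.move_to(position, orientation): joint-space move of the TCP to a pose.
- manip.servo_line(position, orientation=None, rate=0.15): straight line of the TCP; orientation=None keeps the orientation; rate is the mean speed in m/s.
- manip.set_joints(angles): joint-space move.
- manip.command_gripper(opening, f_grip=None): finger opening in m; f_grip is the grip in N (None keeps the last); returns when the fingers have stopped.
- manip.hold(seconds).
- manip.solve_ik(position, orientation): joint angles nearest the present ones, or None.
- manip.camera(name): name is "side" or "top" or "wrist"; returns a dict with "image" (400x640x3 uint8, red, green, blue), "fx", "fy", "cx", "cy" (pixels), "cam_to_world" (4x4, takes a point from camera to world coordinates); the wrist camera has in their place "mount" (4x4, takes a point from camera to tool coordinates, whose origin is the TCP and whose axes are the flange's). Camera axes: x right, y down, z forward; pixel columns grow to the right and rows downward; lengths in m; the calibration is good to about 2 mm. A picture is of the moment at which its call begins: read the wrist's pose just before it. There is no depth.
A pose or a line that the arm cannot do raises manip.IKError and nothing moves.
- manip.sign_off(): hands the job in; it is judged then, once.
Readings, each from a call of its own:
- manip.get_time(): time.
- manip.get_joint_positions(): joint angles.
- manip.get_joint_vel(): joint speeds.
- manip.get_tau(): joint torques, N m.
- manip.get_position(): TCP position.
- manip.get_ee_rot(): TCP orientation.
- manip.get_contact_force(): force on the tool from outside, world axes, zero at the start.
- manip.get_torque(): the same for the moment, N m.
- manip.get_width(): finger opening in m.
- manip.get_grip_force(): force on a finger pad.
Only numpy, scipy, OpenCV 4.12 (cv2) and the standard library are available. Lean on these libraries where they do the work, as an engineer would, in place of code of your own. Each camera call takes 0.05 s, during which the arm holds its last target. There are 200 camera calls.

## Task

Put the squat round spice tins standing to the right of the spice chest away in the chest: pull its folding lid fully open by the knob, stand all the tins upright inside in one row along the low front wall, the first pushed right into the brass-marked front left corner and each further one pushed snug against the one before, so that all of them touch, then draw the lid fully shut again by the knob. Leave the ramekin, the matchbox and the jigger where they stand.

Things in the scene. Friction and masses are not known exactly. Their poses are not given: they have to be found in the camera images.
- chest: fixed dark wood chest 212 mm deep (x), 312 wide (y); side and back walls 62 mm high, front wall (robot side) 30. Origin: worktop level, mid-width; x to the back, y left, z up. Inside x -92 (front wall face) to +104, y -148 to +148 mm, floor 6 mm thick, walls 8. Lid underside 65 mm up: standing tins fit below it. Lid open leaves x -92 to +13 mm free from above
- chest_corner (a point): reference corner: inner front left corner of the chest, at its inside floor (6 mm above the worktop), marked outside by a brass bracket; axes as the chest's, so the inside extends to +x and -y from it. A tin tight in it has its centre 21 mm from both walls
- lid (a joint): fold of the lid, rad: 0 shut (low ridge), 1.0 fully open. Two 80 mm leaves hinged to each other, to the back wall's top and to a 40 mm slide board with the knob, which runs in tracks along the chest's x only: knob goes 0.16*(cos 0.25 - cos(0.25+q)) m to the back (105 mm in all). Leaves rise to a peak 76 mm above the board, behind the knob. Needs up to 8 N; stays where left
- lid_knob (a point): mid-grip of the lid's upright round brass knob: 20 mm across from 15 mm below to 15 mm above this point (16 mm neck below that), free to left and right for fingers; 37 mm above the slide board's top, about 110 mm above the worktop; the knob ends 19 mm above it
- tin_1: loose squat round spice tin, steel with a red band and a red dot on its aluminium lid; 42 mm across, 46 mm tall, 0.1 to 0.16 kg, lid fixed; origin at the centre of its underside, z up. May be absent. Starts standing on the worktop to the right of the chest; slides upright when pushed below mid-height. A 41 mm thick board covers the worktop beyond y = -0.46
- tin_2: loose squat round spice tin, steel with a green band and a green dot on its aluminium lid; 42 mm across, 46 mm tall, 0.1 to 0.16 kg, lid fixed; origin at the centre of its underside, z up. May be absent. Starts standing on the worktop to the right of the chest; slides upright when pushed below mid-height. A 41 mm thick board covers the worktop beyond y = -0.46
- tin_3: loose squat round spice tin, steel with a yellow band and a yellow dot on its aluminium lid; 42 mm across, 46 mm tall, 0.1 to 0.16 kg, lid fixed; origin at the centre of its underside, z up. May be absent. Starts standing on the worktop to the right of the chest; slides upright when pushed below mid-height. A 41 mm thick board covers the worktop beyond y = -0.46
- tin_4: loose squat round spice tin, steel with a blue band and a blue dot on its aluminium lid; 42 mm across, 46 mm tall, 0.1 to 0.16 kg, lid fixed; origin at the centre of its underside, z up. May be absent. Starts standing on the worktop to the right of the chest; slides upright when pushed below mid-height. A 41 mm thick board covers the worktop beyond y = -0.46
- tin_5: loose squat round spice tin, steel with a white band and a white dot on its aluminium lid; 42 mm across, 46 mm tall, 0.1 to 0.16 kg, lid fixed; origin at the centre of its underside, z up. May be absent. Starts standing on the worktop to the right of the chest; slides upright when pushed below mid-height. A 41 mm thick board covers the worktop beyond y = -0.46
- ramekin: white fluted ramekin, 68 mm across, 45 mm high; a bystander, to be left where it stands; origin at the centre of its underside
- matchbox: cream matchbox, 36 x 53 x 15 mm, lying behind the tins; a bystander, to be left where it stands; origin at the centre of its underside
- jigger: brass measuring jigger, 43 mm across, 74 mm high; a bystander, to be left where it stands; origin at the centre of its underside
Things that resemble listed ones, but are neither listed nor needed, are in the scene too. Leave any brown or orange look-alike of the tin_4 alone.

How it is judged:
On the way, in this order (a step that is already met when the one before it is completed fails the run):
1. the lid is folded fully open (lid at least 0.85 rad) (value of joint lid above 0.85 rad), for 0.2 s.
2. a tin stands in the reference corner, against both walls (lid still open) (value of joint lid above 0.6 rad and ((x of tin_1 in the frame of chest_corner between 0.014 and 0.029 m and z of tin_1 in the frame of chest_corner between -0.006 and 0.008 m and angle between tin_1's own z axis and vertical below 0.12 rad and y of tin_1 in the frame of chest_corner between -0.029 and -0.014 m) or (x of tin_2 in the frame of chest_corner between 0.014 and 0.029 m and z of tin_2 in the frame of chest_corner between -0.006 and 0.008 m and angle between tin_2's own z axis and vertical below 0.12 rad and y of tin_2 in the frame of chest_corner between -0.029 and -0.014 m) or (x of tin_3 in the frame of chest_corner between 0.014 and 0.029 m and z of tin_3 in the frame of chest_corner between -0.006 and 0.008 m and angle between tin_3's own z axis and vertical below 0.12 rad and y of tin_3 in the frame of chest_corner between -0.029 and -0.014 m) or (x of tin_4 in the frame of chest_corner between 0.014 and 0.029 m and z of tin_4 in the frame of chest_corner between -0.006 and 0.008 m and angle between tin_4's own z axis and vertical below 0.12 rad and y of tin_4 in the frame of chest_corner between -0.029 and -0.014 m) or (x of tin_5 in the frame of chest_corner between 0.014 and 0.029 m and z of tin_5 in the frame of chest_corner between -0.006 and 0.008 m and angle between tin_5's own z axis and vertical below 0.12 rad and y of tin_5 in the frame of chest_corner between -0.029 and -0.014 m))), for 0.2 s.
3. all tins stand packed in the row, each against the one before, lid still open (value of joint lid above 0.6 rad and x of tin_1 in the frame of chest_corner between 0.014 and 0.029 m and z of tin_1 in the frame of chest_corner between -0.006 and 0.008 m and angle between each of tin_1, tin_2, tin_3, tin_4, tin_5's own z axis and vertical below 0.12 rad and y of each of tin_1, tin_2, tin_3, tin_4, tin_5 in the frame of chest_corner above -0.201 m and (horizontal distance between tin_1 and tin_2 below 0.048 m or horizontal distance between tin_1 and tin_3 below 0.048 m or horizontal distance between tin_1 and tin_4 below 0.048 m or horizontal distance between tin_1 and tin_5 below 0.048 m) and x of tin_2 in the frame of chest_corner between 0.014 and 0.029 m and z of tin_2 in the frame of chest_corner between -0.006 and 0.008 m and (horizontal distance between tin_2 and tin_1 below 0.048 m or horizontal distance between tin_2 and tin_3 below 0.048 m or horizontal distance between tin_2 and tin_4 below 0.048 m or horizontal distance between tin_2 and tin_5 below 0.048 m) and x of tin_3 in the frame of chest_corner between 0.014 and 0.029 m and z of tin_3 in the frame of chest_corner between -0.006 and 0.008 m and (horizontal distance between tin_3 and tin_1 below 0.048 m or horizontal distance between tin_3 and tin_2 below 0.048 m or horizontal distance between tin_3 and tin_4 below 0.048 m or horizontal distance between tin_3 and tin_5 below 0.048 m) and x of tin_4 in the frame of chest_corner between 0.014 and 0.029 m and z of tin_4 in the frame of chest_corner between -0.006 and 0.008 m and (horizontal distance between tin_4 and tin_1 below 0.048 m or horizontal distance between tin_4 and tin_2 below 0.048 m or horizontal distance between tin_4 and tin_3 below 0.048 m or horizontal distance between tin_4 and tin_5 below 0.048 m) and x of tin_5 in the frame of chest_corner between 0.014 and 0.029 m and z of tin_5 in the frame of chest_corner between -0.006 and 0.008 m and (horizontal distance between tin_5 and tin_1 below 0.048 m or horizontal distance between tin_5 and tin_2 below 0.048 m or horizontal distance between tin_5 and tin_3 below 0.048 m or horizontal distance between tin_5 and tin_4 below 0.048 m) and y of any of tin_1, tin_2, tin_3, tin_4, tin_5 in the frame of chest_corner above -0.029 m and (y of each of tin_1, tin_2, tin_3, tin_4, tin_5 in the frame of chest_corner above -0.115 m or y of tin_1 in the frame of chest_corner between -0.115 and -0.09 m or y of tin_2 in the frame of chest_corner between -0.115 and -0.09 m or y of tin_3 in the frame of chest_corner between -0.115 and -0.09 m or y of tin_4 in the frame of chest_corner between -0.115 and -0.09 m or y of tin_5 in the frame of chest_corner between -0.115 and -0.09 m) and linear speed of each of tin_1, tin_2, tin_3, tin_4, tin_5 below 0.03 m/s), for 0.2 s.
4. the lid is shut again (under 0.15 rad) (value of joint lid below 0.15 rad), for 0.2 s.
At the end, for the whole second after the job is handed in: Lid under 0.15 rad. Every tin present upright, at rest on the chest floor, centre 14-29 mm from the front wall's inner face; one within 29 mm of the left wall, every tin with another's centre within 48 mm, none over 201 mm from the left wall; if any is over 115 mm from it, one is at 90-115 (value of joint lid below 0.15 rad and x of tin_1 in the frame of chest_corner between 0.014 and 0.029 m and z of tin_1 in the frame of chest_corner between -0.006 and 0.008 m and angle between each of tin_1, tin_2, tin_3, tin_4, tin_5's own z axis and vertical below 0.12 rad and y of each of tin_1, tin_2, tin_3, tin_4, tin_5 in the frame of chest_corner above -0.201 m and (horizontal distance between tin_1 and tin_2 below 0.048 m or horizontal distance between tin_1 and tin_3 below 0.048 m or horizontal distance between tin_1 and tin_4 below 0.048 m or horizontal distance between tin_1 and tin_5 below 0.048 m) and x of tin_2 in the frame of chest_corner between 0.014 and 0.029 m and z of tin_2 in the frame of chest_corner between -0.006 and 0.008 m and (horizontal distance between tin_2 and tin_1 below 0.048 m or horizontal distance between tin_2 and tin_3 below 0.048 m or horizontal distance between tin_2 and tin_4 below 0.048 m or horizontal distance between tin_2 and tin_5 below 0.048 m) and x of tin_3 in the frame of chest_corner between 0.014 and 0.029 m and z of tin_3 in the frame of chest_corner between -0.006 and 0.008 m and (horizontal distance between tin_3 and tin_1 below 0.048 m or horizontal distance between tin_3 and tin_2 below 0.048 m or horizontal distance between tin_3 and tin_4 below 0.048 m or horizontal distance between tin_3 and tin_5 below 0.048 m) and x of tin_4 in the frame of chest_corner between 0.014 and 0.029 m and z of tin_4 in the frame of chest_corner between -0.006 and 0.008 m and (horizontal distance between tin_4 and tin_1 below 0.048 m or horizontal distance between tin_4 and tin_2 below 0.048 m or horizontal distance between tin_4 and tin_3 below 0.048 m or horizontal distance between tin_4 and tin_5 below 0.048 m) and x of tin_5 in the frame of chest_corner between 0.014 and 0.029 m and z of tin_5 in the frame of chest_corner between -0.006 and 0.008 m and (horizontal distance between tin_5 and tin_1 below 0.048 m or horizontal distance between tin_5 and tin_2 below 0.048 m or horizontal distance between tin_5 and tin_3 below 0.048 m or horizontal distance between tin_5 and tin_4 below 0.048 m) and y of any of tin_1, tin_2, tin_3, tin_4, tin_5 in the frame of chest_corner above -0.029 m and (y of each of tin_1, tin_2, tin_3, tin_4, tin_5 in the frame of chest_corner above -0.115 m or y of tin_1 in the frame of chest_corner between -0.115 and -0.09 m or y of tin_2 in the frame of chest_corner between -0.115 and -0.09 m or y of tin_3 in the frame of chest_corner between -0.115 and -0.09 m or y of tin_4 in the frame of chest_corner between -0.115 and -0.09 m or y of tin_5 in the frame of chest_corner between -0.115 and -0.09 m) and linear speed of each of tin_1, tin_2, tin_3, tin_4, tin_5 below 0.03 m/s); the robot touches nothing.
It fails at once if the ramekin, the matchbox or the jigger is moved more than 3 cm (distance of any of ramekin, matchbox, jigger from where it was at the start of the episode above 0.03 m).
Of tin_1, tin_2, tin_3, tin_4, tin_5 only 3 to 5 are there at a start; the rules pass over those that are not, and their reading is None.
At some moment in a run one of tin_1, tin_2, tin_3, tin_4, tin_5 may be knocked a few centimetres aside while the robot is not near it.
It also fails if it takes over 210 s, if anything falls off the work surface, if the arm or the gripper's body presses on something with over 40 N, if the wrist force passes 120 N, or if a joint passes its speed limit or range.

## Working session

There is one attempt and no reset: what is moved stays moved. The work goes in short steps, each a Python script; the robot and the scene stay as the last script left them, time stands still between calls to the robot, and variables do not carry over. Pictures are saved under pics/ and viewed, at most 14 in all, crops included, and the job is handed in when it is done.

```bash
mkdir -p pics; python3 - <<'E'
from rig import manip
import cv2,numpy as np
for n in ("top","side","wrist"):
    c=manip.camera(n); cv2.imwrite(f"pics/{n}0.png",c["image"][:,:,::-1])
    print(n,c["fx"],c["fy"],c["cx"],c["cy"]); print(np.round(c.get("cam_to_world",c.get("mount")),4))
print(manip.get_time(),manip.get_ee_rot(),manip.get_position())
E
```

```text
top 417.06849231553167 417.06849231553167 312.3484126198751 200.19679240973755
[[-0.0256 -0.9979  0.0593  0.5018]
 [-0.9996  0.0265  0.014  -0.1444]
 [-0.0155 -0.0589 -0.9981  1.1133]
 [ 0.      0.      0.      1.    ]]
side 403.95064603229173 403.95064603229173 320.2461757984433 202.32046176319488
[[-0.9175 -0.25    0.3094  0.2086]
 [-0.3976  0.5985 -0.6955  0.6354]
 [-0.0113 -0.7611 -0.6485  0.8128]
 [ 0.      0.      0.      1.    ]]
wrist 296.9099653437083 296.9099653437083 323.8467350330807 199.66173480267196
[[ 1.000e-04 -9.533e-01 -3.019e-01  7.680e-02]
 [ 1.000e+00  1.000e-04  1.000e-04  1.000e-04]
 [-1.000e-04 -3.019e-01  9.533e-01 -1.219e-01]
 [ 0.000e+00  0.000e+00  0.000e+00  1.000e+00]]
0.15 [-3.07978012e+00 -6.14369284e-01  3.02955235e-04] [ 0.2397136  -0.57679414  0.25272779]
```

View pics/top0.png

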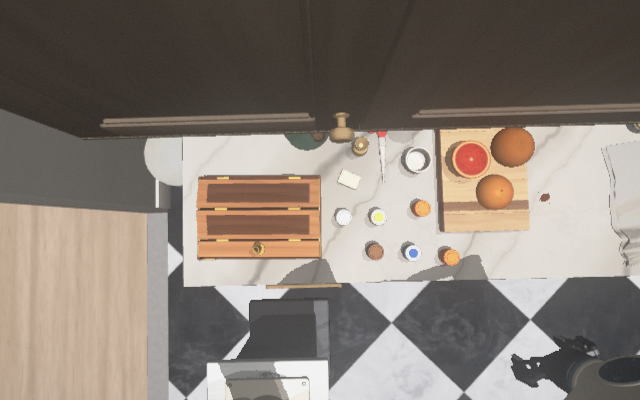

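View pics/side0.png

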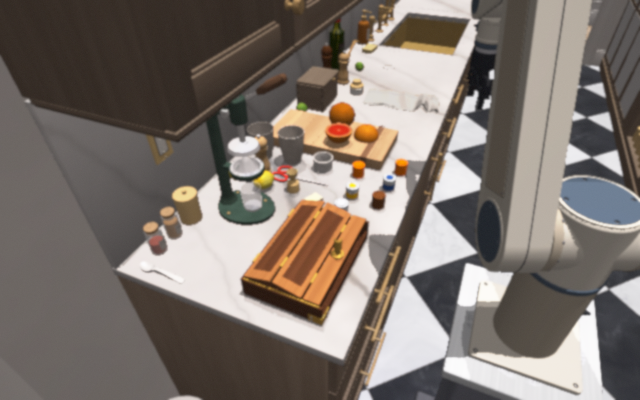

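View pics/wrist0.png

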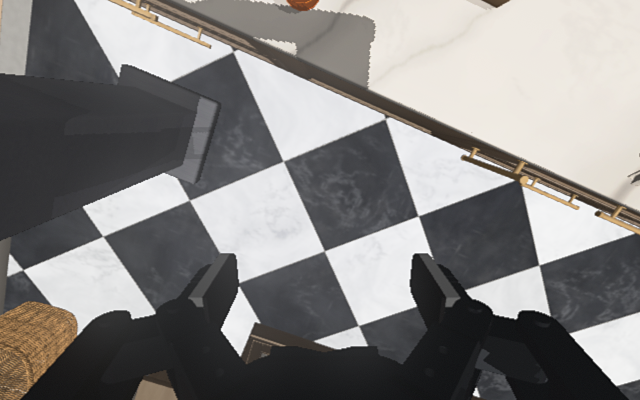

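The top view shows the chest at about (198–320, 177–259) with its knob at (258,248). Candidates to the right are:

- white-dot tin (344,216)
- yellow-dot tin (378,216)
- blue-dot tin (413,252)
- brown look-alike (375,251)
- orange look-alikes (422,208) and (452,257)
- ramekin (417,159), matchbox (348,179) and jigger (360,146)

By the description I choose white, yellow and blue. Next I check them close with the wrist camera, from two places.

```bash
cat > h.py <<'E'
from rig import manip
import cv2,numpy as np
from scipy.spatial.transform import Rotation as R
def down(yaw):  # tool z down, tool x axis at angle yaw in world
    return (R.from_euler('z',yaw)*R.from_euler('x',np.pi)).as_rotvec()
def shot(name,save=None):
    if name=="wrist":
        T=np.eye(4);T[:3,:3]=R.from_rotvec(manip.get_ee_rot()).as_matrix();T[:3,3]=manip.get_position()
        c=manip.camera(name);c["T"]=T@np.array(c["mount"])
    else:
        c=manip.camera(name);c["T"]=np.array(c["cam_to_world"])
    if save: cv2.imwrite(f"pics/{save}.png",c["image"][:,:,::-1])
    return c
def ray(c,u,v):
    d=c["T"][:3,:3]@np.array([(u-c["cx"])/c["fx"],(v-c["cy"])/c["fy"],1]);return c["T"][:3,3],d/np.linalg.norm(d)
def plane(c,u,v,z):
    o,d=ray(c,u,v);return o+d*(z-o[2])/d[2]
def tri(rays):
    A=sum(np.eye(3)-np.outer(d,d) for o,d in rays);b=sum((np.eye(3)-np.outer(d,d))@o for o,d in rays);return np.linalg.solve(A,b)
def proj(c,p):
    q=np.linalg.inv(c["T"])@np.r_[p,1];return np.array([c["fx"]*q[0]/q[2]+c["cx"],c["fy"]*q[1]/q[2]+c["cy"]])
E
python3 - <<'E'
from h import *
c=shot("top")
for n,u,v,z in [("knob",258,248,.12),("white",344,216,.046),("yellow",378,216,.046),("blue",413,252,.046),("brown",375,251,.046),("or1",422,208,.046),("or2",452,257,.046),("ram",417,159,.045),("match",348,179,.015),("jig",360,146,.074),("chFL",198,259,.065),("chFR",321,258,.065),("chBR",321,177,.065),("chBL",198,177,.065),("cabinet",300,135,.45),("edge",300,285,0)]:
    print(n,plane(c,u,v,z).round(3))
for p in ([.42,-.25,.36],[.40,-.33,.33],[.38,-.05,.36],[.5,-.25,.3]):
  for yaw in (0,np.pi,np.pi/2,-np.pi/2): print(p,round(yaw,2),manip.solve_ik(p,down(yaw)))
E
```

```text
knob [0.451 0.001 0.12 ]
white [ 0.523 -0.209  0.046]
yellow [ 0.52  -0.296  0.046]
blue [ 0.427 -0.381  0.046]
brown [ 0.432 -0.285  0.046]
or1 [ 0.538 -0.409  0.046]
or2 [ 0.412 -0.479  0.046]
ram [ 0.664 -0.401  0.045]
match [ 0.621 -0.225  0.015]
jig [ 0.697 -0.253  0.074]
chFL [0.424 0.161 0.065]
chFR [ 0.419 -0.148  0.065]
chBR [ 0.622 -0.153  0.065]
chBL [0.631 0.159 0.065]
cabinet [ 0.647 -0.118  0.45 ]
edge [ 0.344 -0.09   0.   ]
[0.42, -0.25, 0.36] 0 [-5.61259780e-01  1.00893383e-01  1.80727327e+00 -4.44089210e-16
  1.23342600e+00  1.00953655e+00]
[0.42, -0.25, 0.36] 3.14 [-0.56125978  0.10089338  1.80727327  0.          1.233426   -2.13205611]
[0.42, -0.25, 0.36] 1.57 [-0.56125978  0.10089338  1.80727327  0.          1.233426   -0.56125978]
[0.42, -0.25, 0.36] -1.57 None
[0.4, -0.33, 0.33] 0 [-7.12750414e-01  1.79063371e-01  1.78522754e+00 -4.44089210e-16
  1.17730174e+00  8.58045912e-01]
[0.4, -0.33, 0.33] 3.14 [-0.71275041  0.17906337  1.78522754  0.          1.17730174 -2.28354674]
[0.4, -0.33, 0.33] 1.57 [-0.71275041  0.17906337  1.78522754  0.          1.17730174 -0.71275041]
[0.4, -0.33, 0.33] -1.57 [-7.12750414e-01  1.79063371e-01  1.78522754e+00 -4.44089210e-16
  1.17730174e+00  2.42884224e+00]
[0.38, -0.05, 0.36] 0 [-1.61880561e-01 -8.60573033e-02  1.99603023e+00 -4.44089210e-16
  1.23161973e+00  1.40891577e+00]
[0.38, -0.05, 0.36] 3.14 [-0.16188056 -0.0860573   1.99603023  0.          1.23161973 -1.73267689]
[0.38, -0.05, 0.36] 1.57 [-1.61880561e-01 -8.60573033e-02  1.99603023e+00 -4.44089210e-16
  1.23161973e+00 -1.61880561e-01]
[0.38, -0.05, 0.36] -1.57 None
[0.5, -0.25, 0.3] 0 [-4.84936584e-01  2.74047271e-01  1.73386988e+00 -4.44089210e-16
  1.13367550e+00  1.08585974e+00]
[0.5, -0.25, 0.3] 3.14 [-0.48493658  0.27404727  1.73386988  0.          1.1336755  -2.05573291]
[0.5, -0.25, 0.3] 1.57 [-0.48493658  0.27404727  1.73386988  0.          1.1336755  -0.48493658]
[0.5, -0.25, 0.3] -1.57 None
```

```bash
python3 - <<'E'
from h import *
import pickle
S=[]
for i,p in enumerate([[.45,-.27,.33],[.45,-.10,.33]]):
    manip.move_to(p,down(0)); manip.hold(.3); S.append(shot("wrist",f"w{i}"))
S+= [shot("top"),shot("side")]
pickle.dump(S,open("S.pkl","wb")); print(manip.get_time(),manip.get_contact_force())
E
```

```text
3.1333 [ 0.00381726  0.49403823 -0.38791761]
```

View pics/w0.png

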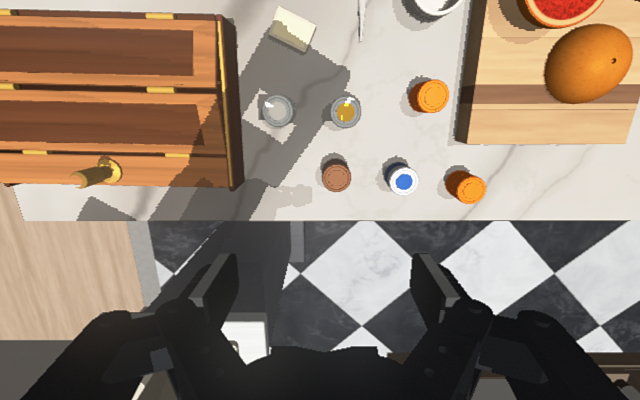

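View pics/w1.png

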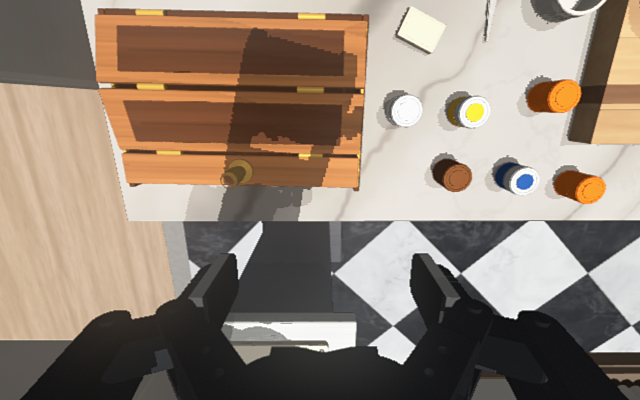

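```bash
python3 - <<'E'
from h import *
import pickle
S=pickle.load(open("S.pkl","rb"))
seeds={"white":[(277,110),(405,110),(344,216)],"yellow":[(345,111),(470,112),(378,216)],"blue":[(403,181),(518,180),(413,252)]}
def dot(im,uv,col):
    u,v=uv;r=14;p=im[v-r:v+r,u-r:u+r];h=cv2.cvtColor(p,cv2.COLOR_RGB2HSV)
    if col=="blue": m=cv2.inRange(h,(100,110,40),(130,255,255))
    else: m=cv2.inRange(h,(18,120,60),(36,255,255))
    n,l,s,ct=cv2.connectedComponentsWithStats(m); k=1+np.argmax(s[1:,4]); return ct[k]+[u-r,v-r],s[k,4]
for n,ss in seeds.items():
    rays=[]
    for c,s in zip(S[:3],ss):
        if n!="white": uv,a=dot(c["image"],s,n); print(n,uv.round(1),a)
        else: uv=s
        rays.append(ray(c,*uv))
    X=tri(rays[:2]);print(n,X.round(4),tri(rays).round(4),"plane",[plane(c,*proj(c,X),.046).round(3) for c in S[:1]], [ (o+d*(.046-o[2])/d[2]).round(4)[:2] for o,d in rays])
k=[ray(S[0],80,178),ray(S[1],231,180),ray(S[2],258,248)]
print("knob top",tri(k[:2]),tri(k))
a=cv2.resize(S[0]["image"][75:215,240:500],None,fx=2.5,fy=2.5,interpolation=cv2.INTER_CUBIC)[:,:,::-1]
b=cv2.resize(S[1]["image"][140:200,190:290],None,fx=4,fy=4,interpolation=cv2.INTER_CUBIC)[:,:,::-1]
t=np.zeros((600,650,3),np.uint8);t[:350]=a;t[350:590,:400]=b
t[350:550,400:650]=cv2.resize(S[0]["image"][150:200,60:123],(250,200),interpolation=cv2.INTER_CUBIC)[:,:,::-1]
cv2.imwrite("pics/crop.png",t)
E
```

```text
white [ 0.5211 -0.2089  0.0412] [ 0.5217 -0.2091  0.0417] plane [array([ 0.521, -0.21 ,  0.046])] [array([ 0.5211, -0.2096]), array([ 0.5213, -0.2076]), array([ 0.5226, -0.2093])]
yellow [345.1 111.8] 251
yellow [474.6 112. ] 250Traceback (most recent call last):
  File "<stdin>", line 13, in <module>
  File "<stdin>", line 9, in dot
    return _wrapfunc(a, 'argmax', axis=axis, out=out, **kwds)
    return bound(*args, **kwds)
ValueError: attempt to get argmax of an empty sequence
```

```bash
python3 - <<'E'
from h import *
import pickle
S=pickle.load(open("S.pkl","rb"))
seeds={"white":[(277,110),(405,110)],"yellow":[(345,111),(470,112)],"blue":[(403,181),(518,180)]}
def dot(im,uv,col):
    u,v=uv;r=14;p=im[v-r:v+r,u-r:u+r];h=cv2.cvtColor(p,cv2.COLOR_RGB2HSV)
    m=cv2.inRange(h,(100,110,40),(130,255,255)) if col=="blue" else cv2.inRange(h,(18,120,60),(36,255,255))
    n,l,s,ct=cv2.connectedComponentsWithStats(m); k=1+np.argmax(s[1:,4]); return ct[k]+[u-r,v-r]
for n,ss in seeds.items():
    rays=[ray(c,*(s if n=="white" else dot(c["image"],s,n))) for c,s in zip(S,ss)]
    print(n,tri(rays).round(4), [ (o+d*(.046-o[2])/d[2]).round(4)[:2] for o,d in rays])
k=[ray(S[0],80,178),ray(S[1],231,180)]
print("knob top",tri(k))
a=cv2.resize(S[0]["image"][75:215,240:500],None,fx=2.5,fy=2.5,interpolation=cv2.INTER_CUBIC)[:,:,::-1]
b=cv2.resize(S[1]["image"][140:200,190:290],None,fx=4,fy=4,interpolation=cv2.INTER_CUBIC)[:,:,::-1]
t=np.zeros((600,650,3),np.uint8);t[:350]=a;t[350:590,:400]=b
t[350:550,400:650]=cv2.resize(S[0]["image"][150:200,60:123],(250,200),interpolation=cv2.INTER_CUBIC)[:,:,::-1]
cv2.imwrite("pics/crop.png",t)
E
```

```text
white [ 0.5211 -0.2089  0.0412] [array([ 0.5211, -0.2096]), array([ 0.5213, -0.2076])]
yellow [ 0.5187 -0.2987  0.0467] [array([ 0.5188, -0.2988]), array([ 0.5187, -0.2991])]
blue [ 0.4249 -0.3831  0.0461] [array([ 0.4248, -0.3832]), array([ 0.4249, -0.3832])]
knob top [0.44835607 0.00301603 0.12668553]
```

View pics/crop.png

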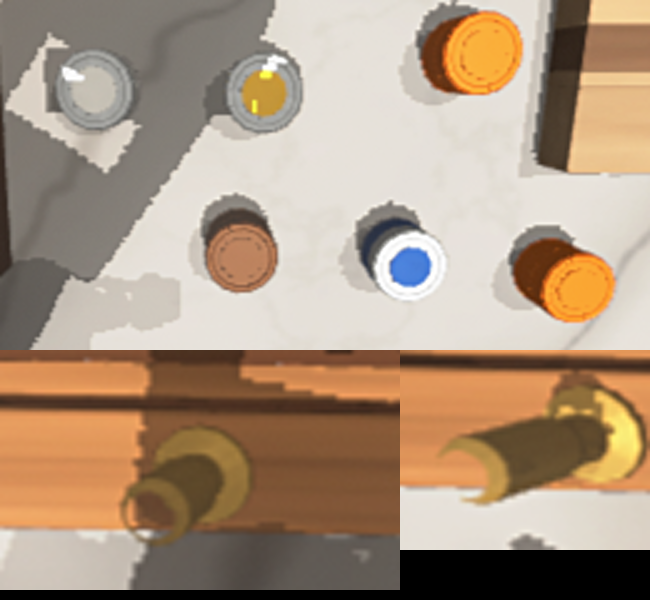

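The crop confirms white (92,85), yellow (264,88) and blue (408,268) as banded tins with aluminium lids. Plain brown and orange tins are the look-alikes. Knob top ring is at w1 (228,180) and w0 (78,180). I'll get the chest yaw from the board's front edge, then grip the knob.

```bash
python3 - <<'E'
from h import *
import pickle
S=pickle.load(open("S.pkl","rb"));c=S[1]
h=cv2.cvtColor(c["image"],cv2.COLOR_RGB2HSV)
wood=cv2.inRange(h,(5,90,40),(18,255,255))
P=[]
for u in list(range(140,215,5))+list(range(262,350,5)):
    col=np.where(wood[150:200,u])[0]
    if len(col): P.append(plane(c,u,150+col.max()+.5,.073))
P=np.array(P)
m=np.median(P[:,0]);ok=abs(P[:,0]-m)<.008;f=np.polyfit(P[ok,1],P[ok,0],1);print("front edge x=%.4f%+.4f y"%(f[1],f[0]),ok.sum(),(P[ok,0]-np.polyval(f,P[ok,1])).round(4))
yaw=-np.arctan(f[0])
k=tri([ray(S[0],78,180),ray(S[1],229,180)]);print("knob",k,"yaw",yaw)
E
```

```text
front edge x=0.4274+0.0214 y 33 [-0.0007  0.0008  0.0009 -0.0003 -0.0002 -0.0001  0.0001  0.0002  0.0003
  0.0004  0.0006 -0.0007 -0.0005 -0.0004 -0.0003 -0.0003 -0.0001 -0.
  0.0001  0.0002  0.0004  0.0005 -0.0007 -0.0006 -0.0005 -0.0003 -0.0002
 -0.0001  0.0001  0.0002  0.0003  0.0004  0.0006]
knob [0.44731363 0.0052207  0.12712757] yaw -0.02135908241207878
```

```bash
python3 - <<'E'
from h import *
yaw=-.021; k=np.array([.447,.0045]);o=down(yaw); d=np.array([np.cos(yaw),np.sin(yaw)])
manip.command_gripper(.055,45)
manip.move_to([*k,.22],o); manip.servo_line([*k,.113],o,.08)
print(manip.get_contact_force().round(1))
manip.command_gripper(0,45); print(manip.get_width(),manip.get_position(),manip.get_contact_force().round(1))
p=manip.get_position()
for s in (.03,.07,.1):
    manip.servo_line([p[0]+d[0]*s,p[1]+d[1]*s,p[2]],o,.05); print(s,manip.get_width(),manip.get_position().round(4),manip.get_contact_force().round(1))
manip.hold(.3);print(manip.get_contact_force().round(1))
manip.command_gripper(.05); q=manip.get_position()
manip.servo_line([q[0],q[1],.22],o,.12)
manip.move_to([.40,.05,.33],o);manip.hold(.2);shot("wrist","w2");
import pickle;c=shot("wrist");
manip.move_to([.40,.15,.33],o);manip.hold(.2);c2=shot("wrist","w3");pickle.dump([c,c2],open("S2.pkl","wb"))
print(manip.get_time())
E
```

```text
[-0.1  1.3  0. ]
0.01895469043272209 [0.44720414 0.00591972 0.11350944] [-0.9 15.1  5.7]
0.03 0.01897291946330008 [0.4775 0.0057 0.1137] [ 0.4  6.3 -0.1]
0.07 0.01867184601446625 [0.5176 0.0049 0.1137] [-0.1  5.7  0.6]
0.1 0.018670172309561757 [0.5478 0.0043 0.1137] [1.1 5.5 0.2]
[1.  4.9 0.6]
12.125
```

View pics/w2.png

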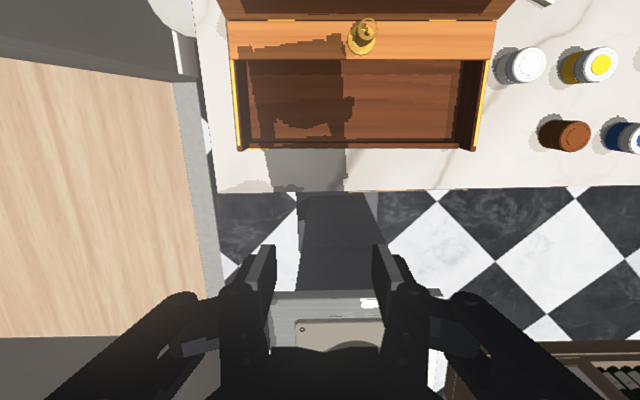

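View pics/w3.png

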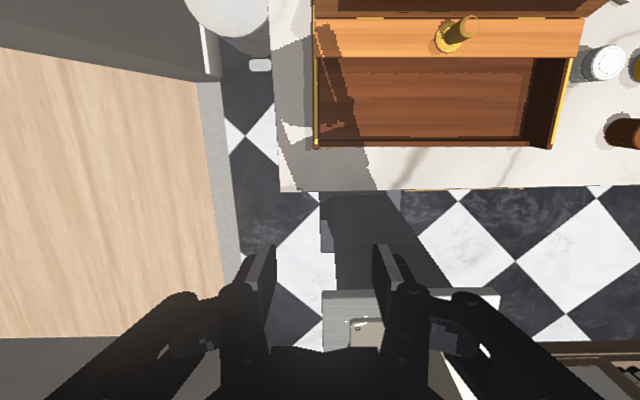

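The lid is open, with the inside visible at w2 (240–480, 58–148). I zoom on the front left and right corners.

```bash
python3 - <<'E'
from h import *
import pickle
S=pickle.load(open("S2.pkl","rb"))
f=lambda im,u,v:cv2.resize(im[v:v+40,u:u+50],None,fx=7,fy=7,interpolation=cv2.INTER_CUBIC)[:,:,::-1]
a=S[0]["image"];b=S[1]["image"]
cv2.imwrite("pics/cor.png",np.vstack([np.hstack([f(a,225,115),f(a,445,115)]),np.hstack([f(b,302,115),f(b,515,115)])]))
E
```

```text
(no output)
```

View pics/cor.png

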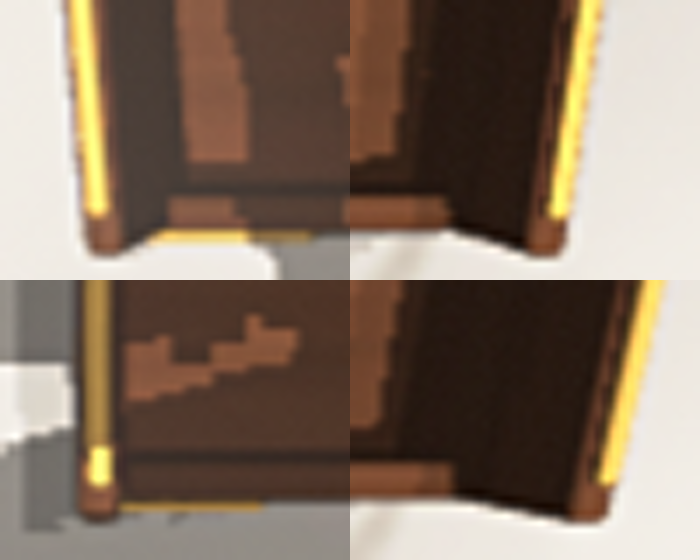

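```bash
python3 - <<'E'
from h import *
import pickle
a,b=pickle.load(open("S2.pkl","rb"))
for n,c,L in (("a",a,[(237.1,150.7),(242.1,150.7),(470.4,150.5),(476,150.5)]),("b",b,[(313.4,148.6),(318.9,148.6),(546.7,149),(551.7,149)])):
    P=[plane(c,u,v,.062) for u,v in L];print(n,[p[:2].round(4) for p in P])
print("front inner top", [plane(a,u,142.7,.03)[:2].round(4) for u in (255,350)],[plane(b,u,v,.03)[:2].round(4) for u,v in((330,140.8),(520,141))])
print("left outer tri",tri([ray(a,237.1,150.7),ray(b,313.4,148.6)]),"right outer",tri([ray(a,476,150.5),ray(b,551.7,149)]))
yaw=-.021;C=lambda q,o:o+np.array([np.cos(yaw)*q[0]-np.sin(yaw)*q[1],np.sin(yaw)*q[0]+np.cos(yaw)*q[1]])
o=np.array([.447,.006])-np.array([-.085,0]);
E
```

```text
a [array([0.4232, 0.1622]), array([0.423 , 0.1557]), array([ 0.4169, -0.1424]), array([ 0.4167, -0.1497])]
b [array([0.4237, 0.1619]), array([0.4235, 0.1547]), array([ 0.4164, -0.1429]), array([ 0.4162, -0.1495])]
front inner top [array([0.4293, 0.1453]), array([0.4265, 0.0121])] [array([0.4297, 0.1395]), array([ 0.4235, -0.127 ])]
left outer tri [0.42360071 0.16183357 0.06315118] right outer [ 0.41629638 -0.15035021  0.06080992]
```

```bash
cat >> h.py <<'E'
YC=-.022; COR=np.array([.4310,.1538])
def chest(x,y): return COR+R.from_euler('z',YC).as_matrix()[:2,:2]@np.array([x,y])
OG=down(np.pi/2+YC)
def look(xy,save,z=.2):
    """hover over xy, find the tin lid as circle near it; return its world xy at z=.046"""
    manip.move_to([*xy,z],OG); manip.hold(.3); c=shot("wrist",save)
    g=cv2.medianBlur(cv2.cvtColor(c["image"],cv2.COLOR_RGB2GRAY),3)
    t=proj(c,[*xy,.046]); dist=(np.linalg.inv(c["T"])@np.r_[xy,.046,1])[2]; r=.021*c["fx"]/dist
    x0,y0=int(t[0]-70),int(t[1]-60); p=cv2.resize(g[max(y0,0):y0+120,max(x0,0):x0+140],None,fx=3,fy=3,interpolation=cv2.INTER_CUBIC)
    C=cv2.HoughCircles(p,cv2.HOUGH_GRADIENT,1,30,param1=100,param2=15,minRadius=int(2.6*r),maxRadius=int(3.4*r))
    out=[]
    for u,v,rr in (C[0][:4] if C is not None else []):
        u=u/3+max(x0,0);v=v/3+max(y0,0); out.append((plane(c,u,v,.046)[:2].round(4),(round(u),round(v)),round(rr/3/r,2)))
    print("expected px",t.round(),"cands",out); return out
E
python3 - <<'E'
from h import *
manip.command_gripper(.062,45)
look([.521,-.209],"lk_white")
E
```

```text
expected px [324. 190.] cands [(array([ 0.5211, -0.2099]), (324, 190), np.float64(0.9))]
```

View pics/lk_white.png

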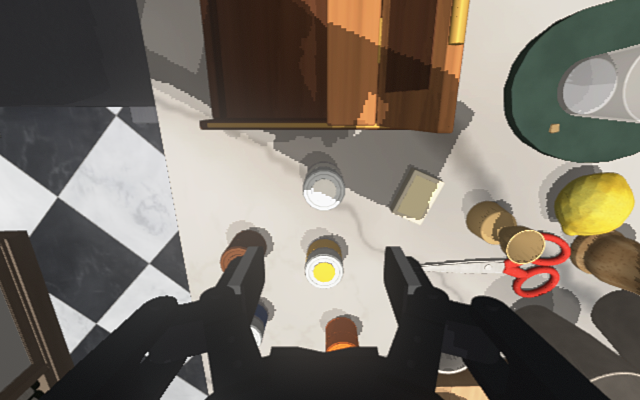

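White lid is at (324,190), clearly in reach, with yellow behind it at (323,272).

```bash
cat >> h.py <<'E'
ZP=.049
def pick(xy):
    manip.move_to([*xy,.13],OG); manip.servo_line([*xy,ZP],OG,.08); print("down F",manip.get_contact_force().round(1))
    manip.command_gripper(0,45); print("w",manip.get_width().__round__(4),"grip",manip.get_grip_force())
    manip.servo_line([*xy,.16],OG,.12)
    e=chest(.022,-.30); manip.servo_line([e[0],xy[1],.16],OG,.15)
    print("lifted w",round(manip.get_width(),4),"F",manip.get_contact_force().round(1))
def place(dy,push=.010,lim=5):
    """dy: row offset of centre from left wall; lower 6 mm short of it, then slide left to contact"""
    f0=manip.get_contact_force()
    a=chest(.0215,-dy-.007); manip.servo_line([*a,.16],OG,.15); manip.servo_line([*a,.075],OG,.12)
    f0=manip.get_contact_force()
    for z in np.arange(.064,.0535,-.001):
        manip.servo_line([*a,z],OG,.03); F=manip.get_contact_force()-f0
        if F[2]>4: break
    print("floor at z",round(z,4),F.round(1)); z+=.0005
    for s in np.arange(.001,.007+push,.001):
        q=chest(.0215,-dy-.007+s); manip.servo_line([*q,z],OG,.03); F=manip.get_contact_force()-f0
        if abs(F[1])>lim: break
    print("pushed to y",round(-dy-.007+s,4),F.round(1))
    manip.command_gripper(.054); manip.hold(.2)
    p=manip.get_position(); manip.servo_line([p[0],p[1],.16],OG,.12); print("t",manip.get_time())
E
python3 - <<'E'
from h import *
pick([.521,-.2095])
E
```

```text
down F [0.1 0.4 0.1]
w 0.0405 grip 45.03334701061249
lifted w 0.0404 F [-0.5 -0.7 -1.7]
```

```bash
python3 - <<'E'
from h import *
place(.021)
out=look([.519,-.299],"lk_y")
e=chest(.06,-.06)
E
```

```text
floor at z 0.055 [-4.2 -0.9 12.9]
pushed to y -0.019 [ 0.6 -7.8  9.3]
t 28.0833
expected px [324. 190.] cands [(array([ 0.5195, -0.2988]), (324, 190), np.float64(0.89))]
```

```bash
python3 - <<'E'
from h import *
manip.command_gripper(.062)
pick([.5195,-.2988]); place(.063)
manip.move_to([*chest(.03,-.06),.22],OG); manip.hold(.2); c=shot("wrist","row2")
E
```

```text
down F [ 0.5 -0.9  0.3]
w 0.0405 grip 45.22976338863373
lifted w 0.0408 F [-0.5 -0.6 -1.2]
floor at z 0.055 [-3.6 -0.1 15. ]
pushed to y -0.061 [  0.7 -10.1   9.3]
t 43.9583
```

View pics/row2.png

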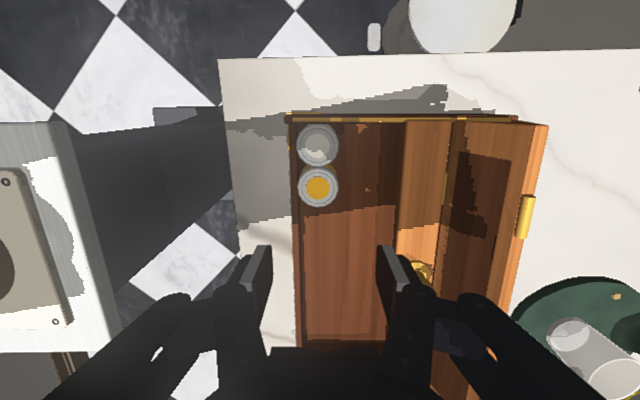

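The white (317,145) and yellow (317,188) tins stand upright, snug in the corner and along the front wall. Next is blue.

```bash
python3 - <<'E'
from h import *
manip.command_gripper(.062)
out=look([.425,-.383],"lk_b")
if out and np.hypot(*(out[0][0]-[.425,-.383]))<.005:
    pick(out[0][0]); place(.105)
    manip.move_to([*chest(.03,-.08),.22],OG); manip.hold(.2); c=shot("wrist","row3")
    h=cv2.cvtColor(c["image"],cv2.COLOR_RGB2HSV)
    g=cv2.medianBlur(cv2.cvtColor(c["image"],cv2.COLOR_RGB2GRAY),3)
    for i in range(3):
        u,v=proj(c,[*chest(.021,-.021-.042*i),.052]);print("expected px",u.round(1),v.round(1))
    for lo,hi in (((18,120,60),(36,255,255)),((100,110,40),(130,255,255))):
        m=cv2.inRange(h,lo,hi);m[:, :290]=0;m[:,345:]=0;m[240:]=0
        n,l,s,ct=cv2.connectedComponentsWithStats(m);k=1+np.argmax(s[1:,4]);p=plane(c,*ct[k],.052)[:2]
        print(ct[k].round(1),"chest xy",(R.from_euler('z',-YC).as_matrix()[:2,:2]@(p-COR)).round(4))
E
```

```text
expected px [324. 190.] cands [(array([ 0.4253, -0.3833]), (324, 190), np.float64(0.9))]
down F [0.7 0.3 0. ]
w 0.0406 grip 45.0503146648407
lifted w 0.0405 F [-0.6 -0.1 -1.6]
floor at z 0.055 [-1.3  0.8 14.5]
pushed to y -0.103 [ -0.2 -11.3   9. ]
t 60.5
expected px 316.5 125.1
expected px 316.8 168.9
expected px 317.1 209.0
[317.2 167.9] chest xy [ 0.0214 -0.062 ]
[317.8 208.4] chest xy [ 0.0217 -0.1043]
```

View pics/row3.png

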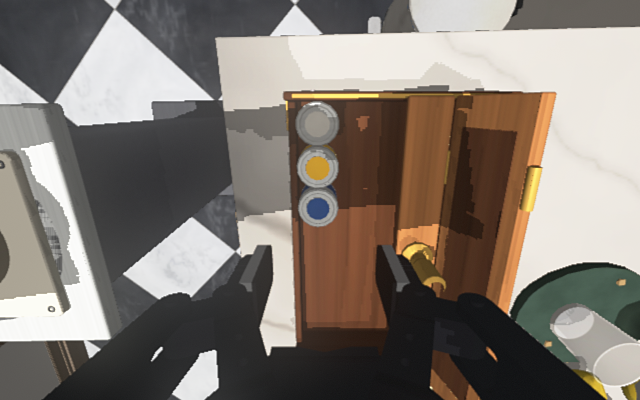

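All three stand in row at (317,124), (317,168) and (318,208), as expected. Now shut the lid.

```bash
python3 - <<'E'
from h import *
yaw=YC;o=down(yaw); d=np.array([np.cos(yaw),np.sin(yaw)]);k=np.array([.5478,.0043])
manip.command_gripper(.05,45)
manip.move_to([*k,.23],o); c=shot("wrist","preclose"); manip.servo_line([*k,.113],o,.08); print(manip.get_contact_force().round(1))
manip.command_gripper(0,45); print(manip.get_width(),manip.get_position().round(4))
p=manip.get_position()
for s in (.03,.07,.09,.0985,.101):
    manip.servo_line([p[0]-d[0]*s,p[1]-d[1]*s,p[2]],o,.04); print(s,manip.get_position().round(4),manip.get_contact_force().round(1))
manip.command_gripper(.05); q=manip.get_position()
manip.servo_line([q[0],q[1],.25],o,.12)
manip.move_to([.40,.0,.33],o);manip.hold(.2);c=shot("wrist","shut")
h=cv2.cvtColor(c["image"],cv2.COLOR_RGB2HSV);wood=cv2.inRange(h,(5,90,40),(18,255,255))
print(manip.get_time())
E
```

```text
[0.3 0.3 0.1]
0.01875961815755535 [0.548  0.0044 0.1134]
0.03 [0.5175 0.0051 0.1133] [-1.9  1.5  6.1]
0.07 [0.4776 0.006  0.1133] [-1.5  1.8  5.8]
0.09 [0.4569 0.0064 0.1133] [-3.1  2.8  6.4]
0.0985 [0.4487 0.0066 0.1133] [-1.1  1.4  4. ]
0.101 [0.4474 0.0066 0.1134] [ 2.6  2.1 -0.2]
70.3667
```

View pics/shut.png

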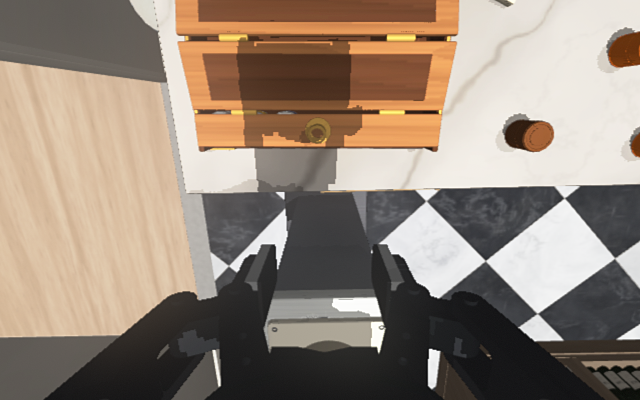

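The knob (317,130) is back at its start position and the lid is down over the row.

```bash
python3 -c "
from rig import manip
print(manip.sign_off())"
```

```text
the job is handed in; nothing more can be done
None
```

The white, yellow and blue tins, the only three I found, stand snug in a row from the brass-marked corner, the lid is shut again, and I handed the job in (no verdict was returned).

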